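# Draw a damper's piston rod half out in a fixture chuck

## Robot

A 6-joint arm with a two-finger parallel gripper is mounted at the origin on the work surface. World frame = base frame: x ahead of the robot, y to its left, z up, the work surface at z = 0. Lengths are in m, angles in rad, forces in N, time in s.
With the tool pointing down it reaches from about 0.35 to 0.775 m from the base axis. Payload 7.3 kg.
Tool frame: the origin (TCP) lies midway between the tips of the shut fingers; the grasp point (between the pads) lies 19 mm behind it; z points along the fingers, y is the line along which they close (so a half turn about z gives the same grasp; the last joint's range is limited). The gripper opens to 92 mm and grips with 3 to 60 N. Pads are 19 mm wide; open, the fingers measure 130 mm over their backs; the gripper's body (75 mm by 190 mm) begins 47 mm behind the grasp point.
Start: joints at [1.018, 0.342, 1.524, -0, 1.275, -0.146], TCP at [0.208, 0.482, 0.227] pointing down, gripper open.
Joint ranges: [-2.53, 2.53], [-0.77, 2.02], [0.04, 2.7], [-1, 4.14], [0.28, 2.66], [-3.11, 3.11]. Speed limits (rad/s): [2.57, 2.57, 3.14, 3.14, 3.14, 3.14].

## Interface

Orientations are given as [roll, pitch, yaw] about the fixed x, y, z axes, in that order (R = Rz(yaw) Ry(pitch) Rx(roll)).
In Python, from cell import robot, read_camera, camera_params, nets gives the robot as it stands. The module is installed in compiled form; this text tells all that it offers.
- The arm moves only by the tool step_arm, never from a script. Its argument "steps" is a list of rows, each an object of numbers: "x", "y", "z": the shift along the tool's x, y, z as a fraction of full scale; "rx", "ry", "rz": the turn, a rotation vector about the tool's x, y, z as a fraction of full scale; "claw": the opening, from -1 (shut) to 1 (fully open). In form: [{"x": .., "y": .., "z": .., "rx": .., "ry": .., "rz": .., "claw": ..}, ...]. A call has 1 to 12 rows; each row is the pose to reach, as a shift and turn from the pose commanded when the call began, along the tool's axes at that moment; what a row does not reach only later rows make up. Full scale, the value 1, is 750 mm for a shift and pi/4 rad for a turn. A row lasts 1/12 s, in which the tool goes at most 41.7 mm and 7.16 degrees, less where a joint would pass 70% of its speed; a pose out of reach is approached as far as the arm can. A call with a number of a shift or a turn outside -1 to 1 is refused whole. A call with a gripper value outside its range is refused whole. The fingers move at their own pace and stop on an object; "squeeze" is the grip in N (left out, the last holds). Time passes only in rows, so rows that repeat a pose let the fingers close. It gives the time, the measured TCP pose, the force, the opening and the grip force at its end, in the units of the state.
- robot.observe(): the state, without advancing time (a new reading comes with each control period).
- read_camera(name): name is "scene" or "top"; returns (picture, depth): 420x560x3 uint8, blue, green, red; 420x560 float32, m along the optical axis (not along the pixel's ray), 0 where there is no reading.
- camera_params(name): a dict with "fx", "fy", "cx", "cy" (pixels), "R" (3x3) and "t" (3): a world point X has camera coordinates R X + t. Camera axes: x right, y down, z forward; pixel columns grow to the right and rows downward; lengths in m; the calibration is good to about 2 mm. A picture is of the moment at which its call begins. camera_params takes no time and is no camera call.
- robot.hand_in(): hands the job in; it is judged then, once.
Trained networks look in the newest picture that a camera, given by its name, has taken for a name from the list of things; names that differ only in an ending like _2 or _b are one class to them, and where a whole thing is asked for, a point or a joint stands for the part that bears it (a point fixed in the world has none). Each returns a list of dicts, best first, with "conf" (0 to 1); they miss things now and then, are a little off and sometimes report something else, mostly with a low value. They report only what shows in the picture. A call takes as long as a camera call.
- nets.masks_of(camera, query): "region" (420x560 bool, what is visible of it) and "box" ([left, top, right, bottom] in pixels, round what is visible of it).
- nets.landmark_of(camera, query): "pixel" ([row, column] in pixels: a listed point, or the origin of a listed thing).
The state is a dict: "time": time; "qpos": joint angles; "qvel": joint speeds; "joint_efforts": joint torques, N m; "tool_pos": TCP position; "tool_rot": TCP orientation; "contact_force": force on the tool from outside, world axes, zero at the start; "torque": the same for the moment, N m; "opening": finger opening in m; "grip_force": force on a finger pad.
Only numpy, scipy, OpenCV 4.12 (cv2) and the standard library are available. Lean on these libraries where they do the work, as an engineer would, in place of code of your own. Each camera call takes 0.05 s, during which the arm holds its last target. There are 200 camera calls.

## Task

Clamp the door damper that stands in the fixture chuck by turning the chuck's lever clockwise until all three jaws grip its tube firmly. Then take the end fitting of the piston rod and draw the rod straight up in line with its bore, without forcing it sideways or lifting the tube, to half its stroke, where about 30 mm of bare rod shows between tube and fitting (the full stroke would show 50 mm; stay well short of that stop). Finish while holding the rod still there, so that a colleague can grease it, and leave the other things on the bench where they are.

Things in the scene. Friction and masses are not known exactly. Their poses are not given: they have to be found in the camera images.
- chuck: Three-jaw fixture chuck, face up, on a dark steel plate 120 x 120 x 10 mm bolted to the bench; it cannot move. Origin on the bench, on the chuck's upright axis. The round chuck is 56 mm in diameter, its flat face 60 mm above the bench; the damper stands in its central hole on a floor 20 mm above the bench.
- sleeve (a joint): Angle (rad) of the chuck's knurled sleeve (56 mm diameter, 23 to 55 mm above the bench), which carries the lever. It grows clockwise seen from above, closing the jaws 3 mm per rad; start 0 to 0.35, jaws meet the tube near 0.9 to 1.0, end stop 1.4. Stiff (3 to 5 N at the lever grip); stays where left and keeps its clamping. About 12 N at the grip against the closed jaws clamps firmly.
- lever_grip (a point): Grip point of the sleeve's cranked lever: on the axis of its upright black round plastic grip, 18 mm in diameter, from 66 to 106 mm above the bench; this point is 90 mm above the bench and 85 mm from the chuck's axis. The grip turns with the sleeve; the lever arm runs in to the sleeve below it (at most 68 mm above the bench).
- jaw1: Jaw 1 of the chuck, a steel block 9 mm wide and 7.5 mm deep whose top stands 68 mm above the bench; it slides in towards the axis, together with the others, as the sleeve turns. Its origin lies on the bench on the chuck's axis while the sleeve is at 0 and moves with the jaw; not needed for the work.
- jaw2: Jaw 2 of the chuck, a steel block 9 mm wide and 7.5 mm deep whose top stands 68 mm above the bench; it slides in towards the axis, together with the others, as the sleeve turns. Its origin lies on the bench on the chuck's axis while the sleeve is at 0 and moves with the jaw; not needed for the work.
- jaw3: Jaw 3 of the chuck, a steel block 9 mm wide and 7.5 mm deep whose top stands 68 mm above the bench; it slides in towards the axis, together with the others, as the sleeve turns. Its origin lies on the bench on the chuck's axis while the sleeve is at 0 and moves with the jaw; not needed for the work.
- damper: The damper's tube, plain metal, 24 mm in diameter and 70 mm long, loose (0.16 kg), standing upright between the jaws with some 3 mm of play until they close. Origin at the centre of its underside, z up along the tube.
- gland (a point): Centre of the tube's top face (the gland), 90 mm above the bench while the damper stands in the chuck; the rod's bore, 11 mm in diameter, opens here.
- rod: Piston rod, bright steel, 10 mm diameter, 0.12 kg, in the gland's bore (20 mm long). On top a dark round end fitting, 16 mm diameter, 24 mm tall. Home, 10 mm of bare rod shows between gland and fitting; stroke 40 mm to an internal stop, where 50 mm shows. It slides freely and drops home if let go. Origin: centre of the piston's underside, z up along the rod.
- shoulder (a point): Centre of the end fitting's underside, on the rod's axis: 10 mm above the gland when the rod is home, 100 mm above the bench.
- fitting (a point): Grip point in the middle of the end fitting, 12 mm above its underside; at the start 112 mm above the bench.
- grease_jar: Bystander: closed white plastic jar, 54 mm diameter, 55 mm tall, standing. Origin under its middle, z up.
- face_plate: Bystander: flat steel lock plate with holes, 105 x 60 x 6 mm, lying. Origin under its middle, z up.
- screwdriver: Bystander: screwdriver with a yellow handle, 190 mm long, lying; origin under its middle, +x towards its tip.
- spanner: Bystander: open-ended steel spanner, 160 mm long, lying. Origin under its middle, z up.
- pin_bin: Bystander: open white bin with steel pins, 150 x 110 x 55 mm. Origin under its middle, z up.
- screw_carton: Bystander: small open cardboard box with screws, 130 x 100 x 70 mm. Origin under its middle, z up.
- lock_module: Bystander: black lock module with a short steel stub at one end, 115 x 45 x 24 mm, lying. Origin under its middle, z up.

How it is judged:
By the outcome, as a careful person would: the job done as asked, in the order asked, and still so for the second after the job is handed in, while the arm keeps its last pose, push and grip.
It also fails if it takes over 51 s, if anything falls off the work surface, if the arm or the gripper's body presses on something with over 40 N, if the wrist force passes 120 N, or if a joint passes its speed limit or range.

## Working session

There is one attempt and no reset: what is moved stays moved. The work goes in short steps, Python scripts to look and compute and a tool call to move; the robot and the scene stay as the last step left them, time stands still between calls to the robot, and variables do not carry over. Pictures are saved under pics/ and viewed, at most 10 in all, crops included, and the job is handed in when it is done.

Besides the shell and the picture viewer there is one more tool, called after "Call:" by a JSON object that holds its "name" and its "arguments", one argument or row to a line. step_arm: Moves the arm, as the interface text tells. Its arguments: {"type":"object","properties":{"steps":{"type":"array","items":{"type":"object","properties":{"x":{"type":"number","minimum":-1,"maximum":1},"y":{"type":"number","minimum":-1,"maximum":1},"z":{"type":"number","minimum":-1,"maximum":1},"rx":{"type":"number","minimum":-1,"maximum":1},"ry":{"type":"number","minimum":-1,"maximum":1},"rz":{"type":"number","minimum":-1,"maximum":1},"claw":{"type":"number"}}}},"squeeze":{"type":"number"}},"required":["steps"]}

```bash
mkdir -p pics
cat > h.py <<'E'
import numpy as np, cv2
from cell import robot, read_camera, camera_params, nets
from scipy.spatial.transform import Rotation as Ro
def ray(cam,px):
    p=camera_params(cam);R=np.array(p['R']);t=np.array(p['t'])
    d=np.array([(px[1]-p['cx'])/p['fx'],(px[0]-p['cy'])/p['fy'],1.])
    return -R.T@t, R.T@d
def atz(cam,px,z):
    o,d=ray(cam,px);return o+d*(z-o[2])/d[2]
def cloud(cam,dep):
    p=camera_params(cam);R=np.array(p['R']);t=np.array(p['t'])
    v,u=np.indices(dep.shape)
    c=np.stack([(u-p['cx'])/p['fx']*dep,(v-p['cy'])/p['fy']*dep,dep],-1)
    return (c-t)@R
def tri(a,b):
    (o1,d1),(o2,d2)=a,b
    A=np.stack([d1,-d2],1);s=np.linalg.lstsq(A,o2-o1,rcond=None)[0]
    x,y=o1+d1*s[0],o2+d2*s[1];return (x+y)/2,np.linalg.norm(x-y)
E
python3 - <<'E'
from h import *
np.set_printoptions(precision=4,suppress=True)
s=robot.observe();print(s)
for c in('scene','top'):
    im,d=read_camera(c);cv2.imwrite(f'pics/{c}0.png',im)
    o,_=ray(c,(0,0));print(c,o)
Z=dict(chuck=0,lever_grip=.09,gland=.09,shoulder=.1,fitting=.112,damper=.02)
for q,z in Z.items():
    r=[]
    for c in('scene','top'):
        l=nets.landmark_of(c,q)
        for k in l[:2]: print(q,c,np.round(k['conf'],2),np.round(k['pixel'],1),atz(c,k['pixel'],z))
        if l:r.append(ray(c,l[0]['pixel']))
    if len(r)==2:print('  tri',*tri(*r))
E
```

```text
{'time': 0.0, 'qpos': array([ 1.018 ,  0.3427,  1.525 ,  0.    ,  1.2754, -0.146 ]), 'qvel': array([-0.0013,  0.    , -0.001 ,  0.001 , -0.0003,  0.001 ]), 'joint_efforts': array([  0.0015, -43.1224, -24.4228,   0.0719,   0.0556,  -0.0001]), 'tool_pos': array([0.2075, 0.4818, 0.226 ]), 'tool_rot': array([-3.1401, -0.0003,  2.7348]), 'contact_force': array([ 0.0011,  0.2135, -0.1901]), 'torque': array([ 0.0052,  0.0136, -0.0204]), 'grip_force': 0.0, 'opening': 0.09191257430233375}
scene [1.3998 0.1753 0.7782]
top [ 0.2543 -0.0117  1.5863]
chuck scene 0.77 [256.4 291.4] [0.5957 0.0503 0.    ]
chuck scene 0.46 [212.9 109.4] [ 0.552  -0.5006  0.    ]
chuck top 0.67 [197.3 257.9] [0.5988 0.0554 0.    ]
  tri [0.5985 0.053  0.0031] 0.004544866358087924
lever_grip scene 0.91 [213.1 275.3] [ 0.5401 -0.0083  0.09  ]
lever_grip scene 0.65 [225.7 293. ] [0.5787 0.0466 0.09  ]
lever_grip top 0.4 [210.7 272.1] [0.5339 0.006  0.09  ]
  tri [ 0.5359 -0.0014  0.0876] 0.015240954029916765
gland scene 0.48 [230.5 295.9] [0.5952 0.0572 0.09  ]
gland top 0.56 [193.5 259.6] [0.5919 0.0459 0.09  ]
  tri [0.5919 0.0513 0.0865] 0.010682994913945322
shoulder scene 0.59 [231.4 292.7] [0.6122 0.052  0.1   ]
shoulder top 0.55 [192.3 259.4] [0.5936 0.0461 0.1   ]
  tri [0.5965 0.0481 0.0863] 0.0028831419864747045
fitting scene 0.47 [227.2 294.1] [0.6099 0.0544 0.112 ]
fitting top 0.6 [194.2 255.3] [0.5849 0.0589 0.112 ]
  tri [0.5893 0.0555 0.0952] 0.008473914788618558
damper scene 0.59 [254.  291.2] [0.6078 0.0512 0.02  ]
damper top 0.46 [201.2 259.1] [0.5808 0.0506 0.02  ]
  tri [ 0.5855  0.0496 -0.0011] 0.003704509842190104
```

Run:
```python
from h import *
np.set_printoptions(precision=4,suppress=True)
a=cv2.imread('pics/scene0.png');b=cv2.imread('pics/top0.png')
A=cv2.resize(a[170:300,225:355],(520,520),interpolation=cv2.INTER_CUBIC)
cv2.imwrite('pics/c1.png',np.hstack([cv2.resize(a,(400,300)),cv2.resize(b,(400,300))]))
B=cv2.resize(b[150:250,210:310],(400,400),interpolation=cv2.INTER_CUBIC)
A=cv2.resize(a[170:270,245:345],(400,400),interpolation=cv2.INTER_CUBIC)
cv2.imwrite('pics/c2.png',np.hstack([A,B]))
im,d=read_camera('top');P=cloud('top',d)
im2,d2=read_camera('scene');P2=cloud('scene',d2)
for n,Q in(('top',P),('scene',P2)):
    for lo,hi in((.073,.086),(.086,.104),(.1,.112),(.104,.118),(.118,.135)):
        m=(abs(Q[...,0]-.57)<.12)&(abs(Q[...,1]-.03)<.12)&(Q[...,2]>lo)&(Q[...,2]<hi)
        q=Q[m]; k,lab,st,ce=cv2.connectedComponentsWithStats(m.astype(np.uint8))
        for i in range(1,k):
            w=Q[lab==i]
            if len(w)>5: print(n,lo,hi,len(w),w.mean(0),np.ptp(w,axis=0),ce[i])
```

```text
top 0.086 0.104 22 [0.5872 0.0522 0.0911] [0.0211 0.023  0.0123] [257.6818 194.8636]
top 0.086 0.104 13 [ 0.5275 -0.0065  0.0989] [0.0166 0.0129 0.017 ] [276.     212.0769]
top 0.1 0.112 20 [ 0.5299 -0.0065  0.1051] [0.0129 0.0129 0.01  ] [275.95 211.  ]
top 0.104 0.118 7 [0.5878 0.0517 0.1097] [0.0056 0.0135 0.0136] [257.5714 193.4286]
top 0.104 0.118 13 [ 0.5308 -0.0067  0.107 ] [0.0129 0.0129 0.0052] [276.     210.6154]
top 0.118 0.135 18 [0.5931 0.0526 0.1233] [0.0146 0.013  0.011 ] [257.0556 190.8889]
scene 0.073 0.086 26 [ 0.5425 -0.0033  0.0802] [0.0091 0.017  0.0114] [276.8462 216.8846]
scene 0.073 0.086 33 [0.6056 0.0576 0.0792] [0.0108 0.0229 0.0116] [295.0303 236.4848]
scene 0.086 0.104 45 [ 0.5417 -0.0027  0.0964] [0.0139 0.0171 0.0179] [277.3333 211.8444]
scene 0.086 0.104 53 [0.6017 0.0562 0.0912] [0.0199 0.0215 0.0177] [295.0377 231.717 ]
scene 0.1 0.112 24 [ 0.5383 -0.0031  0.1038] [0.0153 0.0135 0.0065] [277.5417 208.8333]
scene 0.1 0.112 23 [0.6028 0.0563 0.1064] [0.0073 0.0163 0.0102] [295.3043 227.3043]
scene 0.104 0.118 9 [ 0.5359 -0.0057  0.1052] [0.01   0.0091 0.0031] [276.7778 207.6667]
scene 0.104 0.118 31 [0.6024 0.0567 0.1113] [0.013  0.0169 0.013 ] [295.6129 225.6452]
scene 0.118 0.135 26 [0.5983 0.0548 0.1222] [0.0151 0.0141 0.0068] [295.4231 221.0769]
```

View pics/c1.png

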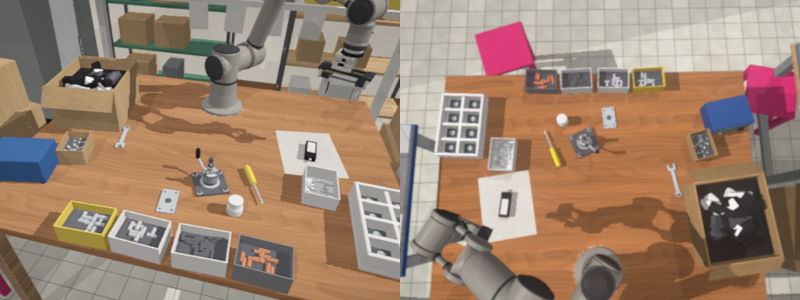

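View pics/c2.png

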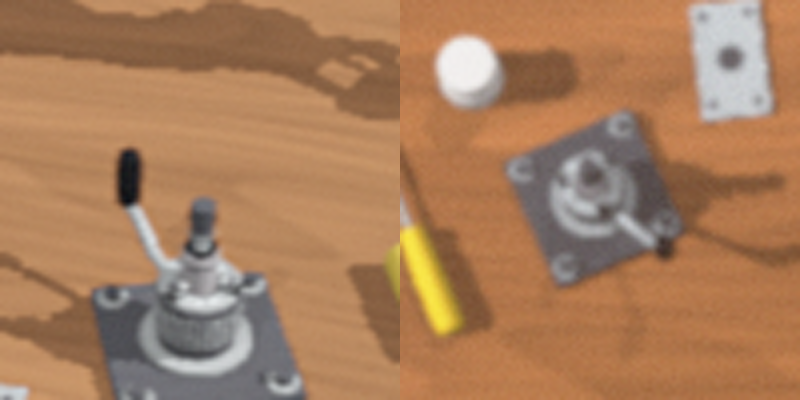

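The scene view (left of the first picture) has the chuck at about (290,255) px, with the black grip up and to its left at (277,210). The top view has the chuck at (257,195) and the grip at (276,211). Grip to axis comes out at 85.6 mm, which matches the listed 85 mm. The lever therefore points to about -135°, and clockwise swings it towards -180°, with the way clear.

```bash
cat >> h.py <<'E'
def go(x,y,z,yaw):
    s=robot.observe();R0=Ro.from_euler('xyz',s['tool_rot']);p=np.array(s['tool_pos'])
    d=R0.inv().apply(np.array([x,y,z])-p)
    r=(R0.inv()*Ro.from_euler('xyz',[np.pi,0,yaw])).as_rotvec()
    print('shift',np.round(d/.75,4),'turn',np.round(r/(np.pi/4),4),'mm',np.round(d*1e3,1),'F',np.round(s['contact_force'],2),'rows',np.linalg.norm(d)/.0417,np.degrees(np.linalg.norm(r))/7.16)
E
python3 -c "
from h import *
go(.534,-.006,.2,3.918)"
```

```text
shift [-0.6571 -0.4256  0.0356] turn [ 0.     -0.     -1.5066] mm [-492.8 -319.2   26.7] F [ 0.32 -0.43  0.67] rows 14.095435277826246 9.468553274295497
```

Call:
{"name": "step_arm", "arguments": {
  "steps": [
    {"x":-0.657,"y":-0.4256,"z":0.035,"rz":-0.9,"claw":0.2},
    {"x":-0.657,"y":-0.4256,"z":0.035,"rz":-0.9,"claw":0.2},
    {"x":-0.657,"y":-0.4256,"z":0.035,"rz":-0.9,"claw":0.2},
    {"x":-0.657,"y":-0.4256,"z":0.035,"rz":-0.9,"claw":0.2},
    {"x":-0.657,"y":-0.4256,"z":0.035,"rz":-0.9,"claw":0.2},
    {"x":-0.657,"y":-0.4256,"z":0.035,"rz":-0.9,"claw":0.2},
    {"x":-0.657,"y":-0.4256,"z":0.035,"rz":-0.9,"claw":0.2},
    {"x":-0.657,"y":-0.4256,"z":0.035,"rz":-0.9,"claw":0.2},
    {"x":-0.657,"y":-0.4256,"z":0.035,"rz":-0.9,"claw":0.2},
    {"x":-0.657,"y":-0.4256,"z":0.035,"rz":-0.9,"claw":0.2},
    {"x":-0.657,"y":-0.4256,"z":0.035,"rz":-0.9,"claw":0.2},
    {"x":-0.657,"y":-0.4256,"z":0.035,"rz":-0.9,"claw":0.2}
  ]
}}

```text
$.steps[0]: bad value
```

```bash
python3 -c "
from h import *
go(.534,-.006,.14,3.918)"
```

```text
shift [-0.6571 -0.4256  0.1156] turn [ 0.     -0.     -1.5066] mm [-492.8 -319.2   86.7] F [ 0.32 -0.43  0.67] rows 14.233612298450643 9.468553274295497
```

Call:
{"name": "step_arm", "arguments": {
  "steps": [
    {"x":-0.657,"y":-0.4256,"z":0.035,"rx":0,"ry":0,"rz":-0.9,"claw":0.2},
    {"x":-0.657,"y":-0.4256,"z":0.035,"rx":0,"ry":0,"rz":-0.9,"claw":0.2},
    {"x":-0.657,"y":-0.4256,"z":0.035,"rx":0,"ry":0,"rz":-0.9,"claw":0.2},
    {"x":-0.657,"y":-0.4256,"z":0.035,"rx":0,"ry":0,"rz":-0.9,"claw":0.2},
    {"x":-0.657,"y":-0.4256,"z":0.035,"rx":0,"ry":0,"rz":-0.9,"claw":0.2},
    {"x":-0.657,"y":-0.4256,"z":0.035,"rx":0,"ry":0,"rz":-0.9,"claw":0.2},
    {"x":-0.657,"y":-0.4256,"z":0.035,"rx":0,"ry":0,"rz":-0.9,"claw":0.2},
    {"x":-0.657,"y":-0.4256,"z":0.035,"rx":0,"ry":0,"rz":-0.9,"claw":0.2},
    {"x":-0.657,"y":-0.4256,"z":0.035,"rx":0,"ry":0,"rz":-0.9,"claw":0.2},
    {"x":-0.657,"y":-0.4256,"z":0.035,"rx":0,"ry":0,"rz":-0.9,"claw":0.2},
    {"x":-0.657,"y":-0.4256,"z":0.035,"rx":0,"ry":0,"rz":-0.9,"claw":0.2},
    {"x":-0.657,"y":-0.4256,"z":0.035,"rx":0,"ry":0,"rz":-0.9,"claw":0.2}
  ]
}}

```text
time: 1.8
tool_pos: [0.4684, 0.092, 0.206]
tool_rot: [-3.142, 0.001, -2.842]
contact_force: [1.6, 0.7, 0.2]
opening: 0.055
grip_force: 0.0
```

```bash
python3 -c "
from h import *
go(.534,-.006,.14,3.918)"
```

```text
shift [-0.0449 -0.1506  0.0881] turn [-2.000e-04  9.000e-04 -6.068e-01] mm [ -33.6 -113.    66. ] F [1.56 0.71 0.16] rows 3.240401613082456 3.813628591616159
```

Call:
{"name": "step_arm", "arguments": {
  "steps": [
    {"x":-0.045,"y":-0.15,"z":0.05,"rx":0,"ry":0,"rz":-0.6,"claw":0.2},
    {"x":-0.045,"y":-0.15,"z":0.05,"rx":0,"ry":0,"rz":-0.6,"claw":0.2},
    {"x":-0.045,"y":-0.15,"z":0.05,"rx":0,"ry":0,"rz":-0.6,"claw":0.2},
    {"x":-0.045,"y":-0.15,"z":0.05,"rx":0,"ry":0,"rz":-0.6,"claw":0.2},
    {"x":-0.045,"y":-0.15,"z":0.05,"rx":0,"ry":0,"rz":-0.6,"claw":0.2},
    {"x":-0.045,"y":-0.15,"z":0.05,"rx":0,"ry":0,"rz":-0.6,"claw":0.2},
    {"x":-0.045,"y":-0.15,"z":0.05,"rx":0,"ry":0,"rz":-0.6,"claw":0.2}
  ]
}}

```text
time: 2.38
tool_pos: [0.5328, -0.0027, 0.1688]
tool_rot: [3.142, 0.0, -2.373]
contact_force: [0.1, 0.2, 0.4]
opening: 0.0547
grip_force: 0.0
```

```bash
python3 -c "
from h import *
go(.534,-.006,.135,3.918)
go(.534,-.006,.077,3.918)"
```

```text
shift [ 0.0019 -0.0043  0.045 ] turn [ 0.0001  0.0005 -0.0095] mm [ 1.4 -3.2 33.8] F [0.12 0.25 0.39] rows 0.8139536212780976 0.05976012477139022
shift [ 0.002  -0.0043  0.1223] turn [ 0.0001  0.0005 -0.0095] mm [ 1.5 -3.2 91.8] F [0.12 0.25 0.39] rows 2.2020391617731345 0.05976012477139022
```

Call:
{"name": "step_arm", "arguments": {
  "steps": [
    {"x":0.002,"y":-0.004,"z":0.03,"rx":0,"ry":0,"rz":-0.01,"claw":0.2},
    {"x":0.002,"y":-0.004,"z":0.07,"rx":0,"ry":0,"rz":-0.01,"claw":0.2},
    {"x":0.002,"y":-0.004,"z":0.105,"rx":0,"ry":0,"rz":-0.01,"claw":0.2},
    {"x":0.002,"y":-0.004,"z":0.122,"rx":0,"ry":0,"rz":-0.01,"claw":0.2},
    {"x":0.002,"y":-0.004,"z":0.122,"rx":0,"ry":0,"rz":-0.01,"claw":0.2}
  ]
}}

```text
time: 2.8
tool_pos: [0.5319, -0.0051, 0.0747]
tool_rot: [3.137, -0.003, -2.363]
contact_force: [-0.2, 0.5, 0.2]
opening: 0.0551
grip_force: 0.0
```

Run:
```python
from h import *
go(.534,-.006,.077,3.918)
im,d=read_camera('scene');a=im[150:280,225:355]
im,d=read_camera('top');b=im[150:250,210:310]
cv2.imwrite('pics/c3.png',np.hstack([cv2.resize(a,(400,400)),cv2.resize(b,(400,400))]))
```

```text
shift [-0.0011 -0.0028 -0.003 ] turn [ 0.0052 -0.0035  0.0031] mm [-0.9 -2.1 -2.3] F [-0.25  0.45  0.23] rows 0.07642529786133333 0.04434188545739612
```

View pics/c3.png

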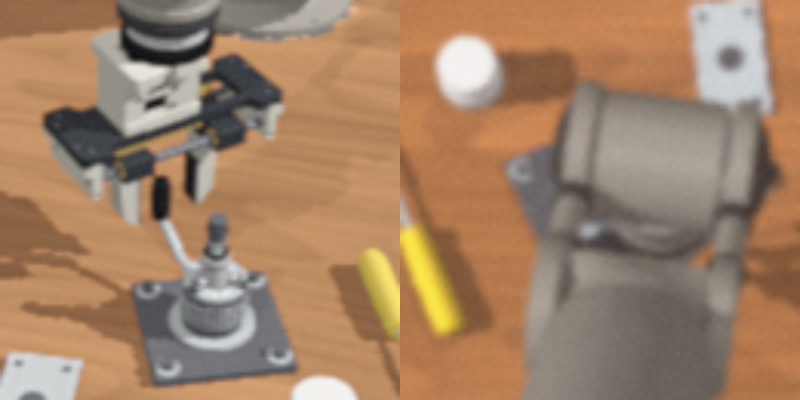

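The grip, at about (160,195) in the left crop, stands between the open fingers, so I'll close on it.

Call:
{"name": "step_arm", "arguments": {
  "squeeze": 35,
  "steps": [
    {"x":0,"y":0,"z":-0.002,"rx":0,"ry":0,"rz":0,"claw":-1},
    {"x":0,"y":0,"z":-0.002,"rx":0,"ry":0,"rz":0,"claw":-1},
    {"x":0,"y":0,"z":-0.002,"rx":0,"ry":0,"rz":0,"claw":-1},
    {"x":0,"y":0,"z":-0.002,"rx":0,"ry":0,"rz":0,"claw":-1},
    {"x":0,"y":0,"z":-0.002,"rx":0,"ry":0,"rz":0,"claw":-1},
    {"x":0,"y":0,"z":-0.002,"rx":0,"ry":0,"rz":0,"claw":-1}
  ]
}}

```text
time: 3.4
tool_pos: [0.5342, -0.0067, 0.0786]
tool_rot: [-3.141, 0.0, -2.363]
contact_force: [-1.4, 0.7, 1.0]
opening: 0.0196
grip_force: 1.0
```

```bash
cat >> h.py <<'E'
def arc(C,th0,ths):
    # rows turning by angles ths clockwise about C with tool turning along
    s=robot.observe();p=np.array(s['tool_pos']);R0=Ro.from_euler('xyz',s['tool_rot'])
    r=p[:2]-C;print('radius',np.linalg.norm(r)*1e3,'angle',np.degrees(np.arctan2(r[1],r[0])),'F',np.round(s['contact_force'],2),'M',np.round(s['torque'],2))
    for t in ths:
        c,q=np.cos(-t),np.sin(-t);n=np.array([c*r[0]-q*r[1],q*r[0]+c*r[1]])
        d=R0.inv().apply(np.r_[n-r,0]);print(t,np.round(d/.75,4),'rz',round(t/(np.pi/4),3))
E
python3 -c "
from h import *
arc(np.array([.596,.0535]),0,np.arange(.05,.55,.05))"
```

```text
radius 86.30632775780182 angle -135.76660853122718 F [-1.43  0.72  1.04] M [0.26 0.31 0.01]
0.05 [-0.0002  0.0058 -0.    ] rz 0.064
0.1 [-0.0007  0.0115 -0.    ] rz 0.127
0.15000000000000002 [-0.0014  0.0172 -0.    ] rz 0.191
0.2 [-0.0025  0.0228 -0.    ] rz 0.255
0.25 [-0.0038  0.0284 -0.    ] rz 0.318
0.3 [-0.0054  0.034  -0.    ] rz 0.382
0.35000000000000003 [-0.0072  0.0394 -0.    ] rz 0.446
0.4 [-0.0094  0.0447 -0.    ] rz 0.509
0.45 [-0.0118  0.05   -0.    ] rz 0.573
0.5 [-0.0145  0.0551 -0.    ] rz 0.637
```

Call:
{"name": "step_arm", "arguments": {
  "steps": [
    {"x":0,"y":0,"z":0,"rx":0,"ry":0,"rz":0,"claw":-1},
    {"x":0,"y":0,"z":0,"rx":0,"ry":0,"rz":0,"claw":-1},
    {"x":-0.0002,"y":0.006,"z":0,"rx":0,"ry":0,"rz":0.064,"claw":-1},
    {"x":-0.0007,"y":0.0115,"z":0,"rx":0,"ry":0,"rz":0.127,"claw":-1},
    {"x":-0.0014,"y":0.017,"z":0,"rx":0,"ry":0,"rz":0.19,"claw":-1},
    {"x":-0.0025,"y":0.023,"z":0,"rx":0,"ry":0,"rz":0.255,"claw":-1},
    {"x":-0.0038,"y":0.0285,"z":0,"rx":0,"ry":0,"rz":0.32,"claw":-1},
    {"x":-0.0054,"y":0.034,"z":0,"rx":0,"ry":0,"rz":0.38,"claw":-1},
    {"x":-0.0072,"y":0.0395,"z":0,"rx":0,"ry":0,"rz":0.445,"claw":-1},
    {"x":-0.0094,"y":0.0447,"z":0,"rx":0,"ry":0,"rz":0.51,"claw":-1},
    {"x":-0.0094,"y":0.0447,"z":0,"rx":0,"ry":0,"rz":0.51,"claw":-1}
  ]
}}

```text
time: 4.32
tool_pos: [0.5147, 0.0218, 0.0785]
tool_rot: [-3.141, -0.002, -2.765]
contact_force: [-3.8, -1.9, 5.1]
opening: 0.0174
grip_force: 35.0
```

```bash
python3 -c "
from h import *
arc(np.array([.596,.0535]),0,np.arange(.05,.55,.05))
print(robot.observe())"
```

```text
radius 87.28759093298925 angle -158.69950674293457 F [-3.77 -1.91  5.13] M [-0.18  0.72  0.02]
0.05 [-0.0002  0.0058 -0.    ] rz 0.064
0.1 [-0.0006  0.0116 -0.    ] rz 0.127
0.15000000000000002 [-0.0014  0.0174 -0.    ] rz 0.191
0.2 [-0.0024  0.0231 -0.    ] rz 0.255
0.25 [-0.0038  0.0288 -0.    ] rz 0.318
0.3 [-0.0054  0.0344 -0.    ] rz 0.382
0.35000000000000003 [-0.0072  0.0399 -0.    ] rz 0.446
0.4 [-0.0094  0.0453 -0.    ] rz 0.509
0.45 [-0.0118  0.0506 -0.    ] rz 0.573
0.5 [-0.0145  0.0557 -0.    ] rz 0.637
{'time': 4.3167, 'qpos': array([-1.05837633e-01,  4.95592213e-01,  1.74308360e+00, -1.43823040e-03,
        9.04398095e-01, -2.05218805e+00]), 'qvel': array([-0.00382615,  0.00037962, -0.00489564,  0.01025374,  0.00827915,
       -0.07914194]), 'joint_efforts': array([  1.05240237, -43.28838944, -19.77523327,   0.50455799,
        -1.2564997 ,   0.72635779]), 'tool_pos': array([0.51467519, 0.02179198, 0.07851356]), 'tool_rot': array([-3.14127785e+00, -1.83619234e-03, -2.76514896e+00]), 'contact_force': array([-3.77273161, -1.91154527,  5.12889335]), 'torque': array([-0.18493654,  0.71748764,  0.01976028]), 'grip_force': 35.00184061762411, 'opening': 0.01740418406778648}
```

Call:
{"name": "step_arm", "arguments": {
  "steps": [
    {"x":0.001,"y":0.003,"z":0,"rx":0,"ry":0,"rz":0.032,"claw":-1},
    {"x":0.001,"y":0.006,"z":0,"rx":0,"ry":0,"rz":0.064,"claw":-1},
    {"x":0.001,"y":0.009,"z":0,"rx":0,"ry":0,"rz":0.095,"claw":-1},
    {"x":0.0005,"y":0.0116,"z":0,"rx":0,"ry":0,"rz":0.127,"claw":-1},
    {"x":0,"y":0.0145,"z":0,"rx":0,"ry":0,"rz":0.159,"claw":-1},
    {"x":0,"y":0.0174,"z":0,"rx":0,"ry":0,"rz":0.191,"claw":-1}
  ]
}}

```text
time: 4.82
tool_pos: [0.5107, 0.0334, 0.0785]
tool_rot: [-3.14, -0.0, -2.914]
contact_force: [-1.7, -4.4, 2.9]
opening: 0.0171
grip_force: 35.0
```

```bash
cat >> h.py <<'E'
def ft(C=np.array([.596,.0535])):
    s=robot.observe();r=np.array(s['tool_pos'])[:2]-C;R=np.linalg.norm(r);o=r/R;t=np.array([o[1],-o[0]]);F=np.array(s['contact_force'])
    print('angle',np.arctan2(r[1],r[0])%(2*np.pi),'rad',R*1e3,'F out,cw,z',o@F[:2],t@F[:2],F[2],'yaw',s['tool_rot'][2],'M',np.round(s['torque'],2))
E
python3 -c "
from h import *
ft()"
```

```text
angle 3.372816033224513 rad 87.58550141022123 F out,cw,z 2.6965030384564734 -3.8721547015892326 2.9014656657625655 yaw -2.914026614217649 M [-0.47  0.19 -0.03]
```

Call:
{"name": "step_arm", "arguments": {
  "steps": [
    {"x":0,"y":0.003,"z":0,"rx":0,"ry":0,"rz":0.032,"claw":-1},
    {"x":-0.0002,"y":0.006,"z":0,"rx":0,"ry":0,"rz":0.064,"claw":-1},
    {"x":-0.0004,"y":0.009,"z":0,"rx":0,"ry":0,"rz":0.095,"claw":-1},
    {"x":-0.0006,"y":0.0116,"z":0,"rx":0,"ry":0,"rz":0.127,"claw":-1}
  ]
}}

```text
time: 5.15
tool_pos: [0.509, 0.042, 0.0785]
tool_rot: [-3.14, -0.001, -3.014]
contact_force: [-2.7, -3.6, 4.3]
opening: 0.0169
grip_force: 35.0
```

```bash
python3 -c "
from h import *
ft()"
```

```text
angle 3.272751753961602 rad 87.77541738080568 F out,cw,z 3.1781168366171886 -3.2267776617486597 4.299035831369547 yaw -3.0136963542656554 M [-0.57  0.44  0.05]
```

Call:
{"name": "step_arm", "arguments": {
  "steps": [
    {"x":0.0005,"y":0.003,"z":0,"rx":0,"ry":0,"rz":0.032,"claw":-1},
    {"x":0.0004,"y":0.006,"z":0,"rx":0,"ry":0,"rz":0.064,"claw":-1},
    {"x":0.0002,"y":0.009,"z":0,"rx":0,"ry":0,"rz":0.095,"claw":-1},
    {"x":0,"y":0.0116,"z":0,"rx":0,"ry":0,"rz":0.127,"claw":-1}
  ]
}}

```text
time: 5.48
tool_pos: [0.5081, 0.0507, 0.0785]
tool_rot: [-3.14, 0.0, -3.113]
contact_force: [-1.0, -3.6, 3.7]
opening: 0.0168
grip_force: 35.0
```

```bash
python3 -c "
from h import *
ft()"
```

```text
angle 3.1734668717674324 rad 87.90558711217852 F out,cw,z 1.1541655962693347 -3.5965064327892966 3.6711523199782117 yaw -3.113484504818692 M [-0.53  0.25 -0.03]
```

Call:
{"name": "step_arm", "arguments": {
  "steps": [
    {"x":0,"y":0.003,"z":0,"rx":0,"ry":0,"rz":0.032,"claw":-1},
    {"x":-0.0001,"y":0.006,"z":0,"rx":0,"ry":0,"rz":0.064,"claw":-1},
    {"x":-0.0003,"y":0.009,"z":0,"rx":0,"ry":0,"rz":0.095,"claw":-1}
  ]
}}

```text
time: 5.73
tool_pos: [0.5081, 0.0574, 0.0785]
tool_rot: [-3.14, -0.0, 3.095]
contact_force: [-1.9, -5.8, 3.3]
opening: 0.0173
grip_force: 35.0
```

```bash
python3 -c "
from h import *
ft()"
```

```text
angle 3.097549969597262 rad 88.0266626828347 F out,cw,z 1.6451149753890353 -5.903677978788701 3.3204788629926925 yaw 3.0950050242718783 M [-0.65  0.34 -0.08]
```

Call:
{"name": "step_arm", "arguments": {
  "steps": [
    {"x":0,"y":0.002,"z":0,"rx":0,"ry":0,"rz":0.02,"claw":-1},
    {"x":0,"y":0.004,"z":0,"rx":0,"ry":0,"rz":0.04,"claw":-1},
    {"x":0,"y":0.004,"z":0,"rx":0,"ry":0,"rz":0.04,"claw":-1}
  ]
}}

```text
time: 5.98
tool_pos: [0.5082, 0.0607, 0.0785]
tool_rot: [-3.141, -0.0, 3.064]
contact_force: [-1.6, -4.1, 3.8]
opening: 0.017
grip_force: 35.0
```

```bash
python3 -c "
from h import *
ft()"
```

```text
angle 3.059624797350483 rad 88.08185633436251 F out,cw,z 1.2879284351223943 -4.206919099637535 3.7515581524279233 yaw 3.064127935474945 M [-0.59  0.35 -0.1 ]
```

Only the sleeve's own friction so far, so I'll keep turning.

Call:
{"name": "step_arm", "arguments": {
  "steps": [
    {"x":0,"y":0.003,"z":0,"rx":0,"ry":0,"rz":0.032,"claw":-1},
    {"x":-0.0001,"y":0.006,"z":0,"rx":0,"ry":0,"rz":0.064,"claw":-1},
    {"x":-0.0001,"y":0.006,"z":0,"rx":0,"ry":0,"rz":0.064,"claw":-1}
  ]
}}

```text
time: 6.23
tool_pos: [0.5086, 0.0652, 0.0785]
tool_rot: [-3.141, -0.0, 3.013]
contact_force: [-2.5, -4.4, 4.3]
opening: 0.0169
grip_force: 35.0
```

```bash
python3 -c "
from h import *
ft()"
```

```text
angle 3.008849564385554 rad 88.14471063762892 F out,cw,z 1.8590274979420653 -4.669404443942066 4.332097254156946 yaw 3.013482962981698 M [-0.61  0.37 -0.11]
```

Call:
{"name": "step_arm", "arguments": {
  "steps": [
    {"x":0,"y":0.003,"z":0,"rx":0,"ry":0,"rz":0.032,"claw":-1},
    {"x":-0.0001,"y":0.006,"z":0,"rx":0,"ry":0,"rz":0.064,"claw":-1},
    {"x":-0.0001,"y":0.006,"z":0,"rx":0,"ry":0,"rz":0.064,"claw":-1}
  ]
}}

```text
time: 6.48
tool_pos: [0.5093, 0.0695, 0.0785]
tool_rot: [-3.14, -0.0, 2.963]
contact_force: [-3.2, -5.2, 4.0]
opening: 0.017
grip_force: 35.0
```

```bash
python3 -c "
from h import *
ft()"
```

```text
angle 2.9594256999112485 rad 88.1860863085071 F out,cw,z 2.196344443076471 -5.74058039345594 4.042807304878788 yaw 2.9632418720470355 M [-0.77  0.43 -0.14]
```

Call:
{"name": "step_arm", "arguments": {
  "steps": [
    {"x":0,"y":0.002,"z":0,"rx":0,"ry":0,"rz":0.02,"claw":-1},
    {"x":0,"y":0.004,"z":0,"rx":0,"ry":0,"rz":0.04,"claw":-1},
    {"x":0,"y":0.004,"z":0,"rx":0,"ry":0,"rz":0.04,"claw":-1}
  ]
}}

```text
time: 6.73
tool_pos: [0.5098, 0.0722, 0.0785]
tool_rot: [-3.14, -0.0, 2.932]
contact_force: [-4.0, -6.1, 4.6]
opening: 0.0168
grip_force: 35.0
```

```bash
python3 -c "
from h import *
ft()"
```

```text
angle 2.928373643471693 rad 88.20932237178997 F out,cw,z 2.608492485241992 -6.812343460228084 4.610578468191421 yaw 2.932271000796474 M [-1.01  0.43 -0.14]
```

Call:
{"name": "step_arm", "arguments": {
  "steps": [
    {"x":0,"y":0.003,"z":0,"rx":0,"ry":0,"rz":0.032,"claw":-1},
    {"x":-0.0001,"y":0.006,"z":0,"rx":0,"ry":0,"rz":0.06,"claw":-1},
    {"x":-0.0001,"y":0.006,"z":0,"rx":0,"ry":0,"rz":0.06,"claw":-1}
  ]
}}

```text
time: 6.98
tool_pos: [0.5108, 0.0764, 0.0785]
tool_rot: [-3.14, -0.0, 2.885]
contact_force: [-2.7, -7.5, 4.3]
opening: 0.017
grip_force: 35.0
```

```bash
python3 -c "
from h import *
ft()"
```

```text
angle 2.8786862148996692 rad 88.27398883539631 F out,cw,z 0.6616578712459363 -7.897691893149704 4.313538933732256 yaw 2.884807235791429 M [-1.06  0.41 -0.16]
```

Call:
{"name": "step_arm", "arguments": {
  "steps": [
    {"x":0,"y":0.003,"z":0,"rx":0,"ry":0,"rz":0.032,"claw":-1},
    {"x":-0.0001,"y":0.006,"z":0,"rx":0,"ry":0,"rz":0.06,"claw":-1},
    {"x":-0.0001,"y":0.006,"z":0,"rx":0,"ry":0,"rz":0.06,"claw":-1}
  ]
}}

```text
time: 7.23
tool_pos: [0.5119, 0.0805, 0.0785]
tool_rot: [-3.14, 0.0, 2.838]
contact_force: [-3.1, -7.5, 4.7]
opening: 0.017
grip_force: 35.0
```

```bash
python3 -c "
from h import *
ft()"
```

```text
angle 2.830394014717659 rad 88.3080169995884 F out,cw,z 0.619464371758611 -8.129390682591529 4.6688584409467495 yaw 2.837704343277853 M [-1.3   0.49 -0.19]
```

Call:
{"name": "step_arm", "arguments": {
  "steps": [
    {"x":0,"y":0.003,"z":0,"rx":0,"ry":0,"rz":0.03,"claw":-1},
    {"x":-0.0001,"y":0.006,"z":0,"rx":0,"ry":0,"rz":0.06,"claw":-1},
    {"x":-0.0003,"y":0.009,"z":0,"rx":0,"ry":0,"rz":0.09,"claw":-1},
    {"x":-0.0003,"y":0.009,"z":0,"rx":0,"ry":0,"rz":0.09,"claw":-1}
  ]
}}

```text
time: 7.57
tool_pos: [0.5141, 0.0865, 0.0785]
tool_rot: [-3.139, 0.0, 2.767]
contact_force: [-3.4, -9.9, 4.9]
opening: 0.0169
grip_force: 35.0
```

```bash
python3 -c "
from h import *
ft()"
```

```text
angle 2.7582082450237673 rad 88.35101285704675 F out,cw,z -0.5244226915052964 -10.418166289847742 4.944649159525266 yaw 2.7668519885669354 M [-1.59  0.5  -0.22]
```

Call:
{"name": "step_arm", "arguments": {
  "steps": [
    {"x":0,"y":0.003,"z":0,"rx":0,"ry":0,"rz":0.03,"claw":-1},
    {"x":-0.0001,"y":0.006,"z":0,"rx":0,"ry":0,"rz":0.06,"claw":-1},
    {"x":-0.0003,"y":0.009,"z":0,"rx":0,"ry":0,"rz":0.09,"claw":-1},
    {"x":-0.0003,"y":0.009,"z":0,"rx":0,"ry":0,"rz":0.09,"claw":-1}
  ]
}}

```text
time: 7.9
tool_pos: [0.5148, 0.0882, 0.0783]
tool_rot: [-3.13, -0.001, 2.699]
contact_force: [-9.9, -32.6, 10.9]
opening: 0.0171
grip_force: 35.0
```

```bash
python3 -c "
from h import *
ft()"
```

```text
angle 2.7376618103073045 rad 88.34379439704792 F out,cw,z -3.690801802786485 -33.87738688057898 10.876264580825012 yaw 2.6985864745486983 M [-5.25  1.62  0.14]
```

The lever has met a firm stop: 34 N at the grip, well over 12 N, after 1.18 rad in all. I'll take the push off, then let go.

Call:
{"name": "step_arm", "arguments": {
  "steps": [
    {"x":0,"y":-0.003,"z":0,"rx":0,"ry":0,"rz":-0.03,"claw":-1},
    {"x":0,"y":-0.006,"z":0,"rx":0,"ry":0,"rz":-0.06,"claw":-1},
    {"x":0,"y":-0.006,"z":0,"rx":0,"ry":0,"rz":-0.06,"claw":-1}
  ]
}}

```text
time: 8.15
tool_pos: [0.5146, 0.0876, 0.0784]
tool_rot: [-3.138, 0.0, 2.745]
contact_force: [-4.6, -12.8, 4.9]
opening: 0.0168
grip_force: 35.0
```

```bash
python3 -c "
from h import *
ft()"
```

```text
angle 2.744602059987559 rad 88.29557292189716 F out,cw,z -0.7285312609243605 -13.53277090327063 4.857163862482448 yaw 2.7450809810111196 M [-2.18  0.54 -0.21]
```

Call:
{"name": "step_arm", "arguments": {
  "steps": [
    {"x":0,"y":-0.002,"z":0,"rx":0,"ry":0,"rz":0,"claw":-1},
    {"x":0,"y":-0.0025,"z":0,"rx":0,"ry":0,"rz":0,"claw":0.1},
    {"x":0,"y":-0.0025,"z":0,"rx":0,"ry":0,"rz":0,"claw":0.1},
    {"x":0,"y":-0.0025,"z":0,"rx":0,"ry":0,"rz":0,"claw":0.1},
    {"x":0,"y":-0.0025,"z":0,"rx":0,"ry":0,"rz":0,"claw":0.1},
    {"x":0,"y":-0.0025,"z":0,"rx":0,"ry":0,"rz":0,"claw":0.1},
    {"x":0,"y":-0.0025,"z":-0.04,"rx":0,"ry":0,"rz":0,"claw":0.1},
    {"x":0,"y":-0.0025,"z":-0.08,"rx":0,"ry":0,"rz":0,"claw":0.1},
    {"x":0,"y":-0.0025,"z":-0.12,"rx":0,"ry":0,"rz":0,"claw":0.1},
    {"x":0,"y":-0.0025,"z":-0.15,"rx":0,"ry":0,"rz":0,"claw":0.1},
    {"x":0,"y":-0.0025,"z":-0.15,"rx":0,"ry":0,"rz":0,"claw":0.1}
  ]
}}

```text
time: 9.07
tool_pos: [0.5166, 0.0894, 0.1956]
tool_rot: [3.137, 0.007, 2.745]
contact_force: [0.2, -0.3, 0.0]
opening: 0.0507
grip_force: 0.0
```

Run:
```python
from h import *
np.set_printoptions(precision=4,suppress=True)
print(robot.observe()['tool_pos'],robot.observe()['opening'])
o={}
for c in('scene','top'):
    im,d=read_camera(c);P=cloud(c,d);o[c]=im
    for lo,hi in((.073,.086),(.092,.104),(.104,.118),(.118,.135)):
        m=(abs(P[...,0]-.57)<.08)&(abs(P[...,1]-.06)<.08)&(P[...,2]>lo)&(P[...,2]<hi)
        k,lab,st,ce=cv2.connectedComponentsWithStats(m.astype(np.uint8))
        for i in range(1,k):
            w=P[lab==i]
            if len(w)>5: print(c,lo,len(w),w.mean(0),np.ptp(w,axis=0),ce[i])
cv2.imwrite('pics/c4.png',np.hstack([cv2.resize(o['scene'][190:270,250:330],(400,400),interpolation=2),cv2.resize(o['top'][150:250,210:310],(400,400),interpolation=2)]))
```

```text
[0.5166 0.0894 0.1956] 0.05070199059768448
scene 0.073 24 [0.5182 0.0688 0.0795] [0.0112 0.0175 0.0124] [305.5833 215.9583]
scene 0.073 41 [0.6048 0.058  0.0795] [0.0158 0.0218 0.0122] [295.2439 236.2195]
scene 0.092 30 [0.5177 0.0689 0.0978] [0.0145 0.0169 0.0111] [306.1    210.3333]
scene 0.092 14 [0.6006 0.0575 0.0991] [0.0115 0.0132 0.0109] [295.7857 229.0714]
scene 0.104 13 [0.5144 0.0673 0.1055] [0.0123 0.011  0.0032] [305.9231 207.1538]
scene 0.104 30 [0.6017 0.057  0.1111] [0.009  0.0158 0.0127] [295.7667 225.5667]
scene 0.118 32 [0.5979 0.0563 0.1221] [0.0136 0.0149 0.0065] [296.0312 221.0938]
```

View pics/c4.png

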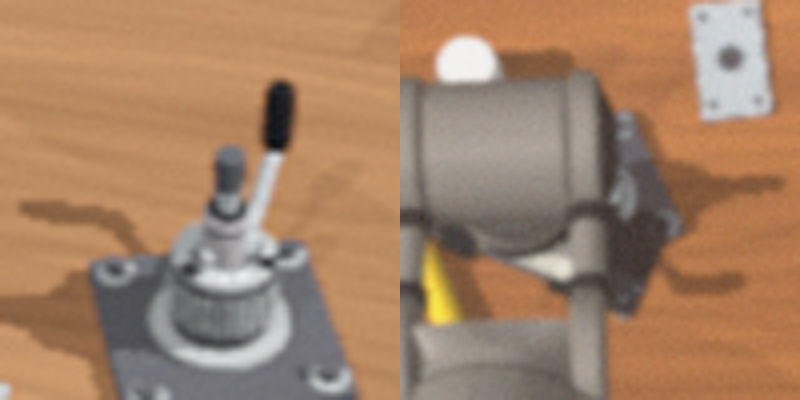

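Run:
```python
from h import *
np.set_printoptions(precision=4,suppress=True)
read_camera('scene')
for q,z in(('lever_grip',.09),('fitting',.112),('shoulder',.1),('gland',.09),('sleeve',.04),('jaw1',.0)):
    for k in nets.landmark_of('scene',q)[:2]: print(q,round(k['conf'],2),k['pixel'],atz('scene',k['pixel'],z))
# project grip candidates
p=camera_params('scene')
for X in([.534,-.006,.106],[.5125,.0676,.106],[.5146,.0876,.106],[.596,.0535,.124]):
    c=np.array(p['R'])@np.array(X)+p['t'];print(X,'row,col',p['fy']*c[1]/c[2]+p['cy'],p['fx']*c[0]/c[2]+p['cx'])
```

```text
lever_grip 0.7 [192.5, 171.9] [ 0.5241 -0.3053  0.09  ]
lever_grip 0.63 [211.9, 304.3] [0.5154 0.0642 0.09  ]
fitting 0.51 [227.6, 294.8] [0.6109 0.0563 0.112 ]
fitting 0.5 [232.0, 296.5] [0.626  0.0634 0.112 ]
shoulder 0.59 [232.0, 297.0] [0.6117 0.0626 0.1   ]
shoulder 0.37 [258.0, 357.2] [0.666  0.2128 0.1   ]
gland 0.66 [233.2, 295.7] [0.6054 0.0587 0.09  ]Traceback (most recent call last):
  File "<stdin>", line 5, in <module>
ValueError: it knows: chuck, damper, face_plate, fitting, gland, grease_jar, jaw, lever_grip, lock_module, pin_bin, rod, screw_carton, screwdriver, shoulder, spanner
```

The lever now stands near (0.511, 0.066), at about (305,212) px. That is a turn of only some 0.93 rad, though the fingers had gone to 1.17 rad, so it sprang back or slipped. I'll grip it again and test it.

```bash
python3 -c "
from h import *
go(.511,.066,.14,3.0)
go(.511,.066,.0785,3.0)"
```

```text
shift [-0.0086 -0.0292  0.066 ] turn [-0.0007 -0.0033 -0.3256] mm [ -6.4 -21.9  49.5] F [ 0.07 -0.08 -0.82] rows 1.3078259032513069 2.046193225778271
shift [-0.0088 -0.0291  0.148 ] turn [-0.0007 -0.0033 -0.3256] mm [ -6.6 -21.9 111. ] F [ 0.07 -0.08 -0.82] rows 2.7181894192944407 2.046193225778271
```

Call:
{"name": "step_arm", "arguments": {
  "squeeze": 60,
  "steps": [
    {"x":-0.0086,"y":-0.029,"z":0.02,"rx":0,"ry":0,"rz":-0.325,"claw":0.1},
    {"x":-0.0086,"y":-0.029,"z":0.02,"rx":0,"ry":0,"rz":-0.325,"claw":0.1},
    {"x":-0.0086,"y":-0.029,"z":0.04,"rx":0,"ry":0,"rz":-0.325,"claw":0.1},
    {"x":-0.0086,"y":-0.029,"z":0.08,"rx":0,"ry":0,"rz":-0.325,"claw":0.1},
    {"x":-0.0086,"y":-0.029,"z":0.12,"rx":0,"ry":0,"rz":-0.325,"claw":0.1},
    {"x":-0.0086,"y":-0.029,"z":0.148,"rx":0,"ry":0,"rz":-0.325,"claw":0.1},
    {"x":-0.0086,"y":-0.029,"z":0.148,"rx":0,"ry":0,"rz":-0.325,"claw":0.1},
    {"x":-0.0086,"y":-0.029,"z":0.148,"rx":0,"ry":0,"rz":-0.325,"claw":0.1}
  ]
}}

```text
time: 10.08
tool_pos: [0.511, 0.0661, 0.0788]
tool_rot: [-3.141, -0.003, 2.999]
contact_force: [-0.2, -0.1, 0.7]
opening: 0.0507
grip_force: 0.0
```

Run:
```python
from h import *
ft();go(.511,.066,.0785,3.0)
im,d=read_camera('scene')
cv2.imwrite('pics/c5.png',cv2.resize(im[160:270,240:350],(550,550),interpolation=2))
```

```text
angle 2.9948695929443994 rad 85.90906310951333 F out,cw,z 0.15107561262496827 -0.10530720390326147 0.675729856392614 yaw 2.9994149280326363 M [-0.04  0.02  0.06]
shift [ 0.     -0.0001  0.0004] turn [-0.0003 -0.0044 -0.0007] mm [ 0.  -0.1  0.3] F [-0.16 -0.08  0.68] rows 0.007873963416104305 0.02805778877668304
```

View pics/c5.png

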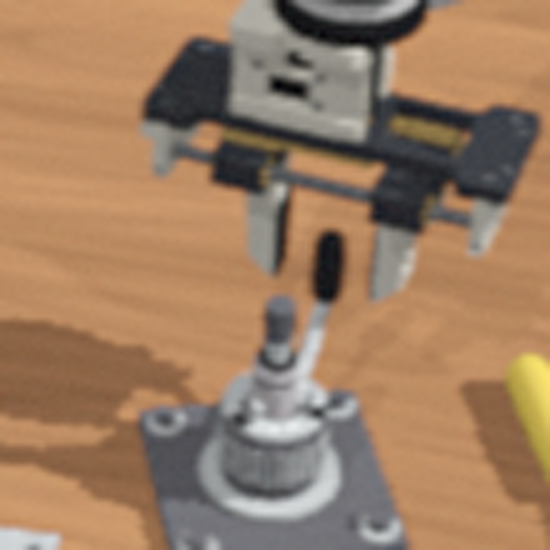

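The grip, at (328,262) in the crop, is centred between the fingers, which confirms where the lever is. I'll close on it.

Call:
{"name": "step_arm", "arguments": {
  "squeeze": 60,
  "steps": [
    {"x":0,"y":0,"z":0,"rx":0,"ry":0,"rz":0,"claw":-1},
    {"x":0,"y":0,"z":0,"rx":0,"ry":0,"rz":0,"claw":-1},
    {"x":0,"y":0,"z":0,"rx":0,"ry":0,"rz":0,"claw":-1},
    {"x":0,"y":0,"z":0,"rx":0,"ry":0,"rz":0,"claw":-1},
    {"x":0,"y":0,"z":0,"rx":0,"ry":0,"rz":0,"claw":-1},
    {"x":0,"y":0,"z":0,"rx":0,"ry":0,"rz":0,"claw":-1},
    {"x":0,"y":0,"z":0,"rx":0,"ry":0,"rz":0,"claw":-1}
  ]
}}

```text
time: 10.72
tool_pos: [0.512, 0.066, 0.0803]
tool_rot: [3.142, 0.001, 3.0]
contact_force: [-0.3, 0.2, 3.1]
opening: 0.0168
grip_force: 60.0
```

```bash
python3 -c "
from h import *
ft()"
```

```text
angle 2.9942137908727884 rad 84.8940420912288 F out,cw,z 0.33458618546664426 0.13296797324829213 3.096337236671965 yaw 2.9995480864400443 M [-0.05  0.15  0.02]
```

Call:
{"name": "step_arm", "arguments": {
  "steps": [
    {"x":0,"y":0.002,"z":0,"rx":0,"ry":0,"rz":0.02,"claw":-1},
    {"x":0,"y":0.004,"z":0,"rx":0,"ry":0,"rz":0.04,"claw":-1},
    {"x":0,"y":0.004,"z":0,"rx":0,"ry":0,"rz":0.04,"claw":-1}
  ]
}}

```text
time: 10.97
tool_pos: [0.5125, 0.0687, 0.0802]
tool_rot: [-3.141, 0.001, 2.967]
contact_force: [-1.3, -2.9, 5.2]
opening: 0.0169
grip_force: 60.0
```

```bash
python3 -c "
from h import *
ft()"
```

```text
angle 2.9613972043640273 rad 84.90158421633967 F out,cw,z 0.7208596883155237 -3.0846370089965247 5.205033204466393 yaw 2.9665241075953683 M [-0.54  0.25 -0.  ]
```

Call:
{"name": "step_arm", "arguments": {
  "steps": [
    {"x":0,"y":0.004,"z":0,"rx":0,"ry":0,"rz":0.04,"claw":-1},
    {"x":0,"y":0.008,"z":0,"rx":0,"ry":0,"rz":0.085,"claw":-1},
    {"x":-0.0005,"y":0.012,"z":0,"rx":0,"ry":0,"rz":0.13,"claw":-1},
    {"x":-0.0005,"y":0.012,"z":0,"rx":0,"ry":0,"rz":0.13,"claw":-1}
  ]
}}

```text
time: 11.3
tool_pos: [0.5144, 0.0772, 0.0802]
tool_rot: [-3.14, 0.001, 2.864]
contact_force: [-1.5, -5.0, 5.8]
opening: 0.0168
grip_force: 60.0
```

Run:
```python
from h import *
ft()
im,d=read_camera('scene');P=cloud('scene',d)
cv2.imwrite('pics/c6.png',cv2.resize(im[170:270,255:355],(600,600),interpolation=2))
```

```text
angle 2.8588857614991876 rad 85.00530921848494 F out,cw,z 0.0765575452109746 -5.20496502271251 5.7593092294699355 yaw 2.863520982188513 M [-0.79  0.28 -0.02]
```

View pics/c6.png

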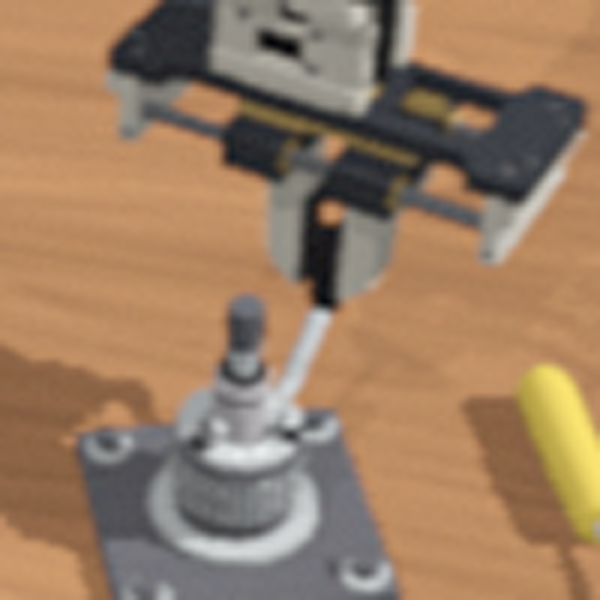

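The lever does follow the fingers. I'll push to the firm stop again, then unload slowly while holding on, to see whether it springs back.

Call:
{"name": "step_arm", "arguments": {
  "steps": [
    {"x":0,"y":0.004,"z":0,"rx":0,"ry":0,"rz":0.04,"claw":-1},
    {"x":0,"y":0.008,"z":0,"rx":0,"ry":0,"rz":0.085,"claw":-1},
    {"x":0,"y":0.008,"z":0,"rx":0,"ry":0,"rz":0.085,"claw":-1}
  ]
}}

```text
time: 11.6
tool_pos: [0.5161, 0.0826, 0.0803]
tool_rot: [-3.14, 0.001, 2.797]
contact_force: [-1.7, -7.8, 5.4]
opening: 0.0164
grip_force: 60.0
```

```bash
python3 -c "
from h import *
ft()"
```

```text
angle 2.7924172706291213 rad 85.05092621115787 F out,cw,z -1.0699938303506367 -7.952913966965584 5.445496540798866 yaw 2.796802696264421 M [-1.17  0.32  0.02]
```

Call:
{"name": "step_arm", "arguments": {
  "steps": [
    {"x":0,"y":0.003,"z":0,"rx":0,"ry":0,"rz":0.03,"claw":-1},
    {"x":0,"y":0.006,"z":0,"rx":0,"ry":0,"rz":0.06,"claw":-1},
    {"x":0,"y":0.006,"z":0,"rx":0,"ry":0,"rz":0.06,"claw":-1}
  ]
}}

```text
time: 11.85
tool_pos: [0.5175, 0.0864, 0.0802]
tool_rot: [-3.139, 0.001, 2.75]
contact_force: [-1.7, -8.5, 6.1]
opening: 0.0164
grip_force: 60.0
```

```bash
python3 -c "
from h import *
ft()"
```

```text
angle 2.744324423826483 rad 85.09245385064511 F out,cw,z -1.701557505304413 -8.450404146609358 6.092955269139454 yaw 2.7502765629211914 M [-1.49  0.29 -0.05]
```

Call:
{"name": "step_arm", "arguments": {
  "steps": [
    {"x":0,"y":0.003,"z":0,"rx":0,"ry":0,"rz":0.03,"claw":-1},
    {"x":0,"y":0.006,"z":0,"rx":0,"ry":0,"rz":0.05,"claw":-1},
    {"x":0,"y":0.006,"z":0,"rx":0,"ry":0,"rz":0.05,"claw":-1}
  ]
}}

```text
time: 12.1
tool_pos: [0.5176, 0.0868, 0.0802]
tool_rot: [-3.132, 0.0, 2.714]
contact_force: [-8.3, -27.4, 10.9]
opening: 0.0167
grip_force: 60.1
```

```bash
python3 -c "
from h import *
ft()"
```

```text
angle 2.739273917539354 rad 85.16543889149774 F out,cw,z -3.0844700115319568 -28.462509395359117 10.903551114213583 yaw 2.7135306364479477 M [-4.39  1.23  0.3 ]
```

Call:
{"name": "step_arm", "arguments": {
  "steps": [
    {"x":0,"y":-0.003,"z":0,"rx":0,"ry":0,"rz":-0.03,"claw":-1},
    {"x":0,"y":-0.006,"z":0,"rx":0,"ry":0,"rz":-0.05,"claw":-1},
    {"x":0,"y":-0.006,"z":0,"rx":0,"ry":0,"rz":-0.05,"claw":-1}
  ]
}}

```text
time: 12.35
tool_pos: [0.5173, 0.0859, 0.0802]
tool_rot: [-3.139, 0.001, 2.752]
contact_force: [-2.2, -10.0, 5.4]
opening: 0.0164
grip_force: 60.0
```

```bash
python3 -c "
from h import *
ft()"
```

```text
angle 2.7510512235400095 rad 85.11331553860946 F out,cw,z -1.7864386117214321 -10.060072954961843 5.387126935448963 yaw 2.751765004011191 M [-1.68  0.26  0.03]
```

Call:
{"name": "step_arm", "arguments": {
  "steps": [
    {"x":0,"y":-0.002,"z":0,"rx":0,"ry":0,"rz":-0.02,"claw":-1},
    {"x":0,"y":-0.004,"z":0,"rx":0,"ry":0,"rz":-0.04,"claw":-1},
    {"x":0,"y":-0.004,"z":0,"rx":0,"ry":0,"rz":-0.04,"claw":-1}
  ]
}}

```text
time: 12.6
tool_pos: [0.5165, 0.0837, 0.0802]
tool_rot: [-3.14, 0.001, 2.783]
contact_force: [-1.0, -8.3, 4.6]
opening: 0.0165
grip_force: 60.0
```

```bash
python3 -c "
from h import *
ft()"
```

```text
angle 2.7782800442238043 rad 85.08199404014475 F out,cw,z -2.0625912115113025 -8.114903861262448 4.5709309697561435 yaw 2.7832273396616243 M [-1.29  0.19 -0.02]
```

Call:
{"name": "step_arm", "arguments": {
  "steps": [
    {"x":0,"y":-0.003,"z":0,"rx":0,"ry":0,"rz":-0.03,"claw":-1},
    {"x":0,"y":-0.006,"z":0,"rx":0,"ry":0,"rz":-0.06,"claw":-1},
    {"x":0,"y":-0.006,"z":0,"rx":0,"ry":0,"rz":-0.06,"claw":-1}
  ]
}}

```text
time: 12.85
tool_pos: [0.5151, 0.0798, 0.0803]
tool_rot: [-3.141, 0.002, 2.831]
contact_force: [0.3, -6.3, 3.8]
opening: 0.0166
grip_force: 60.0
```

```bash
python3 -c "
from h import *
ft()"
```

```text
angle 2.827442741119917 rad 85.05077706060135 F out,cw,z -2.1886183905238386 -5.893635341388805 3.8288552768413777 yaw 2.8307799624571652 M [-1.11 -0.06 -0.03]
```

Call:
{"name": "step_arm", "arguments": {
  "steps": [
    {"x":0,"y":-0.003,"z":0,"rx":0,"ry":0,"rz":-0.03,"claw":-1},
    {"x":0,"y":-0.006,"z":0,"rx":0,"ry":0,"rz":-0.06,"claw":-1},
    {"x":0,"y":-0.006,"z":0,"rx":0,"ry":0,"rz":-0.06,"claw":-1}
  ]
}}

```text
time: 13.1
tool_pos: [0.514, 0.0758, 0.0803]
tool_rot: [-3.141, 0.002, 2.878]
contact_force: [1.5, -6.0, 2.9]
opening: 0.0164
grip_force: 60.0
```

```bash
python3 -c "
from h import *
ft()"
```

```text
angle 2.8755819559971334 rad 85.0031858264446 F out,cw,z -2.9955322737041423 -5.364286868133375 2.949967350825217 yaw 2.8775681318148676 M [-1.   -0.25 -0.  ]
```

Call:
{"name": "step_arm", "arguments": {
  "steps": [
    {"x":0,"y":0,"z":0,"rx":0,"ry":0,"rz":0,"claw":-1},
    {"x":0,"y":0,"z":0,"rx":0,"ry":0,"rz":0,"claw":-1},
    {"x":0,"y":0,"z":0,"rx":0,"ry":0,"rz":0,"claw":-1},
    {"x":0,"y":0,"z":0,"rx":0,"ry":0,"rz":0,"claw":-1}
  ]
}}

```text
time: 13.43
tool_pos: [0.514, 0.0759, 0.0803]
tool_rot: [-3.141, 0.002, 2.876]
contact_force: [0.7, -7.1, 4.0]
opening: 0.0164
grip_force: 60.0
```

```bash
python3 -c "
from h import *
ft()"
```

```text
angle 2.875376729879645 rad 85.03055993835176 F out,cw,z -2.5860627247839614 -6.64789809725784 3.995028407727661 yaw 2.8764937420661565 M [-1.05 -0.21  0.01]
```

Call:
{"name": "step_arm", "arguments": {
  "steps": [
    {"x":0,"y":-0.003,"z":0,"rx":0,"ry":0,"rz":-0.03,"claw":-1},
    {"x":0,"y":-0.006,"z":0,"rx":0,"ry":0,"rz":-0.06,"claw":-1},
    {"x":0,"y":-0.006,"z":0,"rx":0,"ry":0,"rz":-0.06,"claw":-1},
    {"x":0,"y":-0.006,"z":0,"rx":0,"ry":0,"rz":-0.06,"claw":-1}
  ]
}}

```text
time: 13.77
tool_pos: [0.513, 0.0719, 0.0803]
tool_rot: [-3.142, 0.002, 2.923]
contact_force: [3.6, -5.4, 1.5]
opening: 0.0164
grip_force: 60.0
```

```bash
python3 -c "
from h import *
ft()"
```

```text
angle 2.922848267615393 rad 85.01111056717605 F out,cw,z -4.703599884179717 -4.502418850952298 1.5270564591217608 yaw 2.923297767720328 M [-0.81 -0.51  0.04]
```

Call:
{"name": "step_arm", "arguments": {
  "steps": [
    {"x":0,"y":-0.003,"z":0,"rx":0,"ry":0,"rz":-0.03,"claw":-1},
    {"x":0,"y":-0.006,"z":0,"rx":0,"ry":0,"rz":-0.06,"claw":-1},
    {"x":0,"y":-0.006,"z":0,"rx":0,"ry":0,"rz":-0.06,"claw":-1},
    {"x":0,"y":-0.006,"z":0,"rx":0,"ry":0,"rz":-0.06,"claw":-1}
  ]
}}

```text
time: 14.1
tool_pos: [0.5122, 0.0679, 0.0803]
tool_rot: [3.141, 0.003, 2.97]
contact_force: [5.1, -3.0, 1.4]
opening: 0.0162
grip_force: 60.0
```

```bash
python3 -c "
from h import *
ft()"
```

```text
angle 2.971783200903261 rad 84.97476518969493 F out,cw,z -5.498406655427551 -2.055890273696617 1.3580603947443328 yaw 2.9701591765824515 M [-0.5  -0.8   0.06]
```

Through the last 20 mm the lever acts as a spring, then comes to a hard stop at 28–34 N. It settles back near 2.99 rad and stays there, so 12 N has been exceeded twice. I'll release it gently here and look at the jaws.

Call:
{"name": "step_arm", "arguments": {
  "squeeze": 20,
  "steps": [
    {"x":0,"y":0,"z":0,"rx":0,"ry":0,"rz":0,"claw":0.1},
    {"x":0,"y":0,"z":0,"rx":0,"ry":0,"rz":0,"claw":0.1},
    {"x":0,"y":0,"z":0,"rx":0,"ry":0,"rz":0,"claw":0.1},
    {"x":0,"y":0,"z":0,"rx":0,"ry":0,"rz":0,"claw":0.1},
    {"x":0,"y":0,"z":0,"rx":0,"ry":0,"rz":0,"claw":0.1},
    {"x":0,"y":0,"z":-0.04,"rx":0,"ry":0,"rz":0,"claw":0.1},
    {"x":0,"y":0,"z":-0.08,"rx":0,"ry":0,"rz":0,"claw":0.1},
    {"x":0,"y":0,"z":-0.12,"rx":0,"ry":0,"rz":0,"claw":0.1},
    {"x":0,"y":0,"z":-0.14,"rx":0,"ry":0,"rz":0,"claw":0.1},
    {"x":0,"y":0,"z":-0.14,"rx":0,"ry":0,"rz":0,"claw":0.1}
  ]
}}

```text
time: 14.93
tool_pos: [0.5127, 0.068, 0.1885]
tool_rot: [3.14, 0.007, 2.972]
contact_force: [-0.7, -0.5, 0.0]
opening: 0.0507
grip_force: 0.0
```

Run:
```python
from h import *
np.set_printoptions(precision=4,suppress=True)
ft()
im,d=read_camera('scene');P=cloud('scene',d)
for lo,hi in((.092,.104),(.104,.118),(.118,.135)):
        m=(abs(P[...,0]-.57)<.08)&(abs(P[...,1]-.06)<.08)&(P[...,2]>lo)&(P[...,2]<hi)
        k,lab,st,ce=cv2.connectedComponentsWithStats(m.astype(np.uint8))
        for i in range(1,k):
            w=P[lab==i]
            if len(w)>5: print(lo,len(w),w.mean(0),np.ptp(w,axis=0),ce[i])
old=cv2.imread('pics/scene0.png')
f=lambda a:cv2.resize(a[200:260,265:325],(400,400),interpolation=2)
cv2.imwrite('pics/c7.png',np.hstack([f(old),f(im)]))
```

```text
angle 2.969043158513959 rad 84.51342858507374 F out,cw,z 0.6462586403419202 -0.6343561523928284 0.014405914998044868 yaw 2.971867114907015 M [ 0.03 -0.01 -0.  ]
0.092 33 [0.5165 0.0683 0.0991] [0.0139 0.0163 0.012 ] [306.     209.6364]
0.092 16 [0.6004 0.057  0.0995] [0.0118 0.014  0.0111] [295.625 228.875]
0.104 9 [0.5122 0.0671 0.1051] [0.0106 0.0102 0.0026] [306.     206.7778]
0.104 27 [0.6012 0.0572 0.1115] [0.0103 0.0153 0.0132] [295.9259 225.3333]
0.118 32 [0.5982 0.0562 0.1224] [0.0168 0.0147 0.008 ] [295.9688 221.0938]
```

View pics/c7.png

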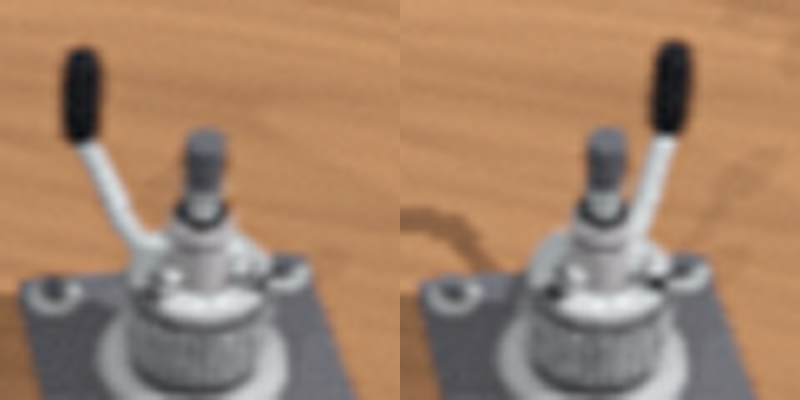

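Compared with the start picture on the left, the lever now leans right and the jaws sit against the tube, with a steady rest position. The fitting top is at about (296,221) px. Next I'll go to the fitting.

```bash
python3 -c "
from h import *
go(.596,.055,.18,np.pi)
go(.596,.055,.097,np.pi)"
```

```text
shift [-0.1137  0.0019  0.0089] turn [ 0.0006  0.0044 -0.2162] mm [-85.3   1.5   6.6] F [-0.12 -0.72 -0.92] rows 2.0511615442400757 1.3587896604149075
shift [-0.1133  0.0019  0.1195] turn [ 0.0006  0.0044 -0.2162] mm [-85.    1.4  89.6] F [-0.12 -0.72 -0.92] rows 2.9623557703459156 1.3587896604149075
```

Call:
{"name": "step_arm", "arguments": {
  "squeeze": 12,
  "steps": [
    {"x":-0.04,"y":0.001,"z":0,"rx":0,"ry":0,"rz":-0.1,"claw":0.1},
    {"x":-0.08,"y":0.002,"z":0,"rx":0,"ry":0,"rz":-0.216,"claw":0.1},
    {"x":-0.1135,"y":0.002,"z":0,"rx":0,"ry":0,"rz":-0.216,"claw":0.1},
    {"x":-0.1135,"y":0.002,"z":0,"rx":0,"ry":0,"rz":-0.216,"claw":0.1},
    {"x":-0.1135,"y":0.002,"z":0.03,"rx":0,"ry":0,"rz":-0.216,"claw":0.1},
    {"x":-0.1135,"y":0.002,"z":0.06,"rx":0,"ry":0,"rz":-0.216,"claw":0.1},
    {"x":-0.1135,"y":0.002,"z":0.06,"rx":0,"ry":0,"rz":-0.216,"claw":0.1},
    {"x":-0.1135,"y":0.002,"z":0.06,"rx":0,"ry":0,"rz":-0.216,"claw":0.1}
  ]
}}

```text
time: 15.65
tool_pos: [0.5933, 0.0552, 0.1379]
tool_rot: [3.141, -0.005, 3.141]
contact_force: [-0.1, 0.6, -0.3]
opening: 0.0505
grip_force: 0.0
```

Run:
```python
from h import *
go(.596,.055,.097,np.pi)
im,d=read_camera('scene')
cv2.imwrite('pics/c8.png',cv2.resize(im[160:260,245:345],(500,500),interpolation=2))
```

```text
shift [-0.0039 -0.0002  0.0545] turn [ 0.0005 -0.0067 -0.0002] mm [-2.9 -0.2 40.9] F [-0.11  0.64 -0.29] rows 0.9835249497107468 0.042166194474654736
```

View pics/c8.png

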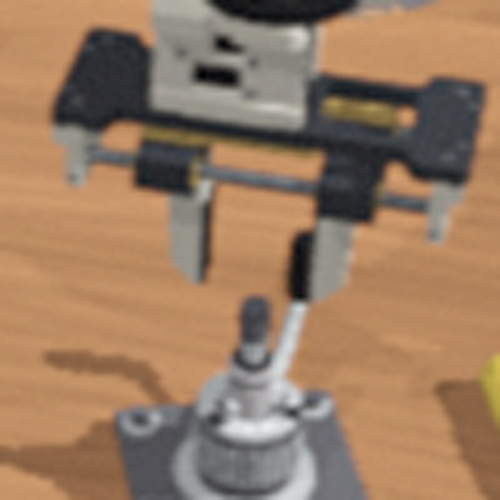

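The fingers stand either side of the fitting, with tips at about (190,280) and (330,300) and the fitting at (256,320) in the crop. Descending, then closing softly.

Call:
{"name": "step_arm", "arguments": {
  "steps": [
    {"x":0,"y":0,"z":0.02,"rx":0,"ry":0,"rz":0,"claw":0.1},
    {"x":-0.002,"y":0,"z":0.04,"rx":0,"ry":0,"rz":0,"claw":0.1},
    {"x":-0.002,"y":0,"z":0.053,"rx":0,"ry":0,"rz":0,"claw":0.1},
    {"x":-0.002,"y":0,"z":0.053,"rx":0,"ry":0,"rz":0,"claw":0.1},
    {"x":-0.002,"y":0,"z":0.053,"rx":0,"ry":0,"rz":0,"claw":0.1}
  ]
}}

```text
time: 16.12
tool_pos: [0.5967, 0.055, 0.1007]
tool_rot: [3.142, 0.0, -3.142]
contact_force: [0.2, -0.4, 0.8]
opening: 0.0505
grip_force: 0.0
```

```bash
python3 -c "
from h import *
go(.596,.055,.097,np.pi);s=robot.observe();print(s['tool_pos'],s['tool_rot'],s['torque'])"
```

```text
shift [ 0.001  -0.      0.0049] turn [0.0001 0.0003 0.0001] mm [ 0.7 -0.   3.7] F [ 0.21 -0.39  0.84] rows 0.08941434706878902 0.0021215082940546203
[0.59671364 0.05501818 0.1006596 ] [ 3.14151978e+00  2.50791960e-04 -3.14154707e+00] [ 0.00597727  0.00930658 -0.00756618]
```

Call:
{"name": "step_arm", "arguments": {
  "squeeze": 8,
  "steps": [
    {"x":0.001,"y":0,"z":0.005,"rx":0,"ry":0,"rz":0,"claw":-0.4},
    {"x":0.001,"y":0,"z":0.005,"rx":0,"ry":0,"rz":0,"claw":-0.5},
    {"x":0.001,"y":0,"z":0.005,"rx":0,"ry":0,"rz":0,"claw":-0.55},
    {"x":0.001,"y":0,"z":0.005,"rx":0,"ry":0,"rz":0,"claw":-1},
    {"x":0.001,"y":0,"z":0.005,"rx":0,"ry":0,"rz":0,"claw":-1},
    {"x":0.001,"y":0,"z":0.005,"rx":0,"ry":0,"rz":0,"claw":-1},
    {"x":0.001,"y":0,"z":0.005,"rx":0,"ry":0,"rz":0,"claw":-1},
    {"x":0.001,"y":0,"z":0.005,"rx":0,"ry":0,"rz":0,"claw":-1}
  ]
}}

```text
time: 16.78
tool_pos: [0.596, 0.055, 0.0966]
tool_rot: [3.142, 0.001, -3.142]
contact_force: [-0.7, 0.6, 1.6]
opening: 0.0159
grip_force: 8.0
```

```bash
python3 -c "
from h import *
for i in range(1):
  s=robot.observe();print(s['tool_pos'],s['tool_rot'],s['contact_force'],s['torque'],s['opening'])"
```

```text
[0.59603953 0.05495333 0.09659821] [ 3.14155823e+00  5.00418141e-04 -3.14157109e+00] [-0.70703542  0.62316467  1.63120591] [-0.01591892  0.02415071  0.0226016 ] 0.01594443430124273
```

Call:
{"name": "step_arm", "arguments": {
  "squeeze": 30,
  "steps": [
    {"x":0,"y":0,"z":0,"rx":0,"ry":0,"rz":0,"claw":-1},
    {"x":0,"y":0,"z":0,"rx":0,"ry":0,"rz":0,"claw":-1},
    {"x":0,"y":0,"z":0,"rx":0,"ry":0,"rz":0,"claw":-1}
  ]
}}

```text
time: 17.03
tool_pos: [0.5961, 0.0549, 0.0966]
tool_rot: [3.142, 0.001, 3.142]
contact_force: [0.1, 0.7, 3.7]
opening: 0.0157
grip_force: 30.0
```

Call:
{"name": "step_arm", "arguments": {
  "steps": [
    {"x":0,"y":0,"z":-0.002,"rx":0,"ry":0,"rz":0,"claw":-1},
    {"x":0,"y":0,"z":-0.0045,"rx":0,"ry":0,"rz":0,"claw":-1},
    {"x":0,"y":0,"z":-0.007,"rx":0,"ry":0,"rz":0,"claw":-1},
    {"x":0,"y":0,"z":-0.007,"rx":0,"ry":0,"rz":0,"claw":-1}
  ]
}}

```text
time: 17.37
tool_pos: [0.5959, 0.055, 0.1018]
tool_rot: [3.141, 0.0, -3.142]
contact_force: [0.3, 0.4, -2.0]
opening: 0.0147
grip_force: 30.0
```

```bash
python3 -c "
from h import *
for i in range(1):
  s=robot.observe();print(s['tool_pos'],s['tool_rot'],s['contact_force'],s['torque'],s['opening'])"
```

```text
[0.59590944 0.05500747 0.10179949] [ 3.14149946e+00  1.18270619e-04 -3.14153434e+00] [ 0.32123098  0.38060526 -2.01267076] [ 0.07243158 -0.01193756 -0.02409395] 0.01473567655995216
```

Call:
{"name": "step_arm", "arguments": {
  "steps": [
    {"x":0,"y":0,"z":-0.003,"rx":0,"ry":0,"rz":0,"claw":-1},
    {"x":0,"y":0,"z":-0.006,"rx":0,"ry":0,"rz":0,"claw":-1},
    {"x":0,"y":0,"z":-0.009,"rx":0,"ry":0,"rz":0,"claw":-1},
    {"x":0,"y":0,"z":-0.012,"rx":0,"ry":0,"rz":0,"claw":-1},
    {"x":0,"y":0,"z":-0.015,"rx":0,"ry":0,"rz":0,"claw":-1},
    {"x":0,"y":0,"z":-0.018,"rx":0,"ry":0,"rz":0,"claw":-1},
    {"x":0,"y":0,"z":-0.0197,"rx":0,"ry":0,"rz":0,"claw":-1},
    {"x":0,"y":0,"z":-0.0197,"rx":0,"ry":0,"rz":0,"claw":-1},
    {"x":0,"y":0,"z":-0.0197,"rx":0,"ry":0,"rz":0,"claw":-1},
    {"x":0,"y":0,"z":-0.0197,"rx":0,"ry":0,"rz":0,"claw":-1}
  ]
}}

```text
time: 18.2
tool_pos: [0.5958, 0.055, 0.1163]
tool_rot: [3.142, -0.0, -3.142]
contact_force: [-0.2, -0.4, -1.8]
opening: 0.0151
grip_force: 30.0
```

Run:
```python
from h import *
np.set_printoptions(precision=4,suppress=True)
s=robot.observe();print(s['tool_pos'],s['tool_rot'],s['contact_force'],s['torque'],s['opening'])
im,d=read_camera('scene');P=cloud('scene',d)
col=P[200:262,290:301]
for r in range(200,250,2):
    print(r,P[r,294:298,2],im[r,295],end=' | ')
for X in(.068,.09,.1,.12,.144):
    p=camera_params('scene');c=np.array(p['R'])@np.array([.604,.055,X])+p['t'];print(X,'row',p['fy']*c[1]/c[2]+p['cy'],p['fx']*c[0]/c[2]+p['cx'])
cv2.imwrite('pics/c9.png',cv2.resize(im[190:260,260:330],(560,560),interpolation=2))
```

```text
[0.5958 0.055  0.1163] [ 3.1415 -0.0002 -3.1416] [-0.2019 -0.3887 -1.8317] [ 0.0399  0.0611 -0.0528] 0.0151410838103129
200 [ 0.1765  0.0003 -0.0035 -0.0001] [107 148 200] | 202 [ 0.1999  0.1973  0.1989 -0.0021] [104 118 144] | 204 [0.1949 0.1958 0.1961 0.1964] [96 92 88] | 206 [ 0.1606 -0.0049 -0.0043 -0.0016] [ 97 140 194] | 208 [ 0.1566 -0.0044 -0.0028  0.0001] [101 143 195] | 210 [ 0.1496 -0.0037 -0.0018  0.0003] [ 96 141 191] | 212 [ 0.1412 -0.004  -0.0034 -0.0002] [ 89 115 153] | 214 [0.1416 0.144  0.1436 0.1401] [77 71 72] | 216 [0.1385 0.1403 0.1424 0.145 ] [75 71 71] | 218 [0.1334 0.1356 0.1355 0.1358] [72 69 68] | 220 [0.1265 0.1292 0.1271 0.129 ] [70 67 69] | 222 [0.1221 0.1236 0.1223 0.1227] [94 92 91] | 224 [0.1122 0.113  0.1144 0.1149] [136 136 133] | 226 [0.1068 0.1069 0.1074 0.1091] [141 139 135] | 228 [0.099  0.1009 0.0996 0.1032] [150 147 143] | 230 [0.0937 0.0961 0.0975 0.0944] [156 154 150] | 232 [0.0898 0.0858 0.0893 0.0884] [125 124 121] | 234 [0.0868 0.0877 0.0885 0.0848] [113 109 112] | 236 [0.0815 0.082  0.0832 0.0827] [153 150 152] | 238 [0.0745 0.0766 0.0747 0.0734] [155 152 156] | 240 [0.0711 0.0684 0.0701 0.065 ] [151 149 150] | 242 [0.0615 0.0616 0.0638 0.0614] [153 149 153] | 244 [0.0591 0.0589 0.0581 0.0594] [198 197 194] | 246 [0.0577 0.0557 0.0588 0.0578] [224 222 219] | 248 [0.0564 0.0546 0.053  0.052 ] [141 138 136] | 0.068 row 239.2616931377413 293.88874100449095
0.09 row 232.5881745800157 294.3454949150007
0.1 row 229.49819983853246 294.55698125977375
0.12 row 223.20895478627213 294.98743443779756
0.144 row 215.4632890597906 295.5175690406265
```

View pics/c9.png

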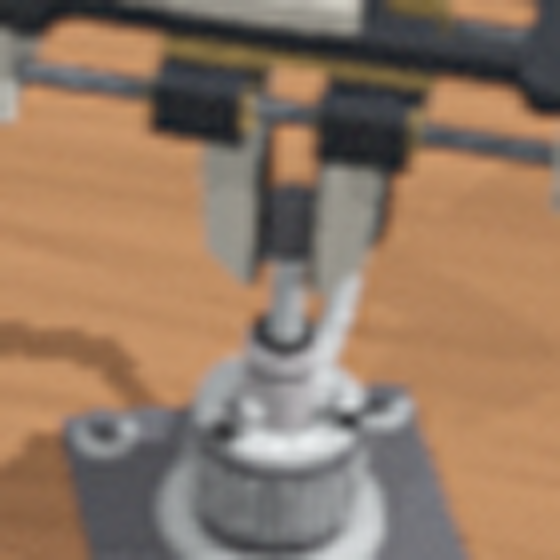

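The fitting's underside shows at row ~222.5 (z about 0.120) and the gland is still at about 0.09, so about 30 mm of rod is bare. The sideways force is under 0.5 N and the tube hasn't lifted.

```bash
python3 -c "
from h import *
print(robot.hand_in())"
```

```text
the job is handed in; nothing more can be done
None
```

The job is handed in: the damper is clamped (28–34 N at the lever, against about 12 N needed, though the lever sprang back about 0.2 rad on release and I couldn't directly test the jaws' final grip), and the gripper is holding the rod still with about 30 mm bare and the tube not lifted.

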